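Close up the two-tier cassette rack

ROBOT

A 7-joint arm with a two-finger parallel gripper is mounted at the origin on the work surface. World frame = base frame: x ahead of the robot, y to its left, z up, the work surface at z = 0. Lengths are in mm, angles in degrees, forces in N, time in s.
With the tool pointing down it reaches from about 400 to 900 mm from the base axis. Payload 5.5 kg.
Tool frame: the origin (TCP) lies on the centre line of the jaws, within the pads' length; the fingertips stand 11 mm ahead of it and the grasp point (between the pads) lies 8 mm behind it; z points along the fingers, y is the line along which they close (so a half turn about z gives the same grasp; the last joint's range is limited). The gripper opens to 92 mm and grips with 3 to 60 N. Pads are 19 mm wide; open, the fingers measure 130 mm over their backs; the gripper's body (75 mm by 190 mm) begins 47 mm behind the grasp point.
Start: joints at [-53.961, 28.699, -24.465, 88.831, 12.651, 65.22, -12.049], TCP at [232.466, 607.008, 237.729] pointing down, gripper open.
Joint ranges: [-164.97, 164.97], [-17.58, 116.51], [-87.97, 89.64], [11.32, 138.91], [-80.73, 260.73], [10.89, 115.49], [-147.41, 147.41]. Speed limits (degrees/s): [147.25, 147.25, 180, 180, 180, 180, 180].

INTERFACE

Orientations are given as a 3x3 rotation matrix whose columns are the frame's x, y, z axes.
In Python, from cell import manip gives the robot as it stands.
- The arm moves only by the tool drive_tool, never from a script. Its argument "deltas" is a list of rows, each an object with "twist": the turn, a rotation vector about the tool's x, y, z in rad, a list of three; "delta_pos": the shift along the tool's x, y, z in m, a list of three; "fingers": the closure, from -1 (fully open) to 1 (shut). In form: [{"twist": [rx, ry, rz], "delta_pos": [dx, dy, dz], "fingers": fingers}, ...]. A call has 1 to 8 rows; each row is the pose to reach, as a shift and turn from the pose commanded when the call began, along the tool's axes at that moment; what a row does not reach only later rows make up. A row lasts 1/10 s, in which the tool goes at most 50 mm and 8.59 degrees, less where a joint would pass 70% of its speed; a pose out of reach is approached as far as the arm can. A call with a gripper value outside its range is refused whole. The fingers move at their own pace and stop on an object; "grip_force" is the grip in N (left out, the last holds). Time passes only in rows, so rows that repeat a pose let the fingers close. It gives the time, the measured TCP pose, the force, the opening and the grip force at its end, in the units of the state.
- manip.read_state(): the state, without advancing time (a new reading comes with each control period).
- manip.capture(name): name is "side" or "top"; returns (picture, depth): 480x640x3 uint8, blue, green, red; 480x640 float32, mm along the optical axis (not along the pixel's ray), 0 where there is no reading.
- manip.camera_info(name): a dict with "intrinsics" (3x3 intrinsics, pixels), "view" (4x4, takes a point from world to camera coordinates). Camera axes: x right, y down, z forward; pixel columns grow to the right and rows downward; lengths in mm; the calibration is good to about 2 mm. A picture is of the moment at which its call begins. camera_info takes no time and is no camera call.
- manip.sign_off(): hands the job in; it is judged then, once.
The state is a dict: "time_s": time; "joints": joint angles; "joint_velocities": joint speeds; "joint_efforts": joint torques, N m; "tcp_pos": TCP position; "tool_rot": TCP orientation; "contact_force": force on the tool from outside, world axes, zero at the start; "wrist_torque": the same for the moment, N m; "grip_width": opening from 0.0 (shut) to 1.0 (fully open); "grasp_force": force on a finger pad.
Only numpy, scipy, OpenCV 4.12 (cv2) and the standard library are available. Lean on these libraries where they do the work, as an engineer would, in place of code of your own. Each camera call takes 0.05 s, during which the arm holds its last target. There are 200 camera calls.

TASK

Set the purple instrument cassette squarely on the pink one that stands in the lower frame of the rack. Then take the upper tier by its carrying bar and stand it over them so that all four corner posts go fully home in the corner sockets of the lower frame; feel for the sockets and do not force it. Let go, and leave the other things on the bench where they are.

Things in the scene. Friction and masses are not known exactly. Their poses are not given: they have to be found in the camera images.
- base: fixed steel base tray of the rack, 256 x 190 x 12 mm, flat on the table; origin at the centre of its underside (table height), x along its length, z up. The lower frame rides on it: it slides stiffly (about 10 N) along the base's x and stands anywhere within 16 mm (its end stops) either way of the middle. That shift is NOT in any reading: only sight, or feel of the posts on the blocks, tells it
- deck_mid (a point): fixed point over the base's middle, 24 mm up, level with the lower frame's flat deck (it does not slide). The aluminium lower frame has four blue corner blocks 56 (x) x 34 mm, centres 76 mm (x) and 56 mm (y) either way from the frame's middle, tops 40 mm above the base origin, with a 17 mm square socket in the middle with sharp edges, floor 16 mm above the base origin. Centred across y
- tier: upper tier: open aluminium frame 177 x 137 mm on four round steel posts, 14 mm thick, the last 4 mm tapering to 9 mm, 76 mm (x) and 56 mm (y) either way from its middle; 0.3 to 0.55 kg. Origin in the middle at the posts' feet, x along its length, z up. Frame from 80 to 90 mm above it. Fully home its origin is 16 mm above the base's; standing on the block tops, 40 mm. Same either way round
- tier_handle (a point): middle of the tier's black carrying bar, 125 mm above the tier's origin: 104 mm long along the tier's x, 14 mm wide, 20 mm tall, on two legs 43 mm either way of the middle; 25 mm of free space between the bar and the frame; axes as the tier's
- cassette: the purple closed instrument cassette, a flat box 130 x 62 x 30 mm with rounded edges, black dots on its flat lid, 0.2 to 0.35 kg; origin at the centre of its underside, x along its length, z up
- pink_cassette: the pink closed instrument cassette, a flat box 130 x 62 x 30 mm with rounded edges, black dots on its flat lid, 0.2 to 0.35 kg; origin at the centre of its underside, x along its length, z up. It stands loose on the deck of the lower frame, about in its middle
- green_cassette: the green closed instrument cassette, a flat box 130 x 62 x 30 mm with rounded edges, black dots on its flat lid, 0.2 to 0.35 kg; origin at the centre of its underside, x along its length, z up; bystander
- jaw_model: model of upper and lower teeth on a black foot, 70 x 60 mm, 56 mm tall; origin under its centre; bystander
- spray_bottle: white disinfectant bottle, 60 mm across, 150 mm tall; origin under its centre; bystander
- bur_block: yellow block with short steel burs, 70 x 50 x 40 mm; origin under its centre; bystander
Not all that is in view belongs to the job. What is shaped like the tier but yellow is not meant.

How it is judged (in metres and radians):
On the way, in this order (a step that is already met when the one before it is completed fails the run):
1. the purple cassette rests squarely on the pink one in the lower frame, let go (x of cassette in the frame of pink_cassette between -0.008 and 0.008 m and y of cassette in the frame of pink_cassette between -0.008 and 0.008 m and z of cassette in the frame of pink_cassette between 0.027 and 0.033 m and angle between the x axis of cassette and the x axis of pink_cassette, either way round below 0.1 rad and angle between cassette's own z axis and vertical below 0.05 rad and linear speed of cassette below 0.03 m/s and contact force between the fingers and cassette below 0.1 N and x of pink_cassette in the frame of base between -0.04 and 0.04 m and y of pink_cassette in the frame of base between -0.01 and 0.01 m and z of pink_cassette in the frame of base between 0.021 and 0.027 m), for 0.3 s.
2. the upper tier stands level with its four posts fully home in the sockets (x of tier in the frame of base between -0.0185 and 0.0185 m and y of tier in the frame of base between -0.006 and 0.006 m and z of tier in the frame of base between 0.0135 and 0.0195 m and angle between tier's own z axis and vertical below 0.03 rad and angle between the x axis of tier and the x axis of base, either way round below 0.06 rad), for 0.2 s.
At the end, for the whole second after the job is handed in: Purple cassette flat on the pink one within 8 mm and 0.10 rad; pink on the lower deck within 40 mm (lengthwise) and 10 mm of the base's middle; tier level, all four posts home in the sockets (origin 13.5 to 19.5 mm above the base's); all released and at rest (all of step 1 and all of step 2 and contact force between the fingers and tier below 0.1 N and linear speed of tier below 0.02 m/s); the robot touches nothing.
It fails at once if the tier is forced: pressed on the lower frame or base with more than 100 N (contact force between tier and base above 100 N).
It fails at once if one of the other things (green cassette, jaw model, bottle, bur block) is moved more than 30 mm (distance of any of green_cassette, jaw_model, spray_bottle, bur_block from where it was at the start of the episode above 0.03 m).
It also fails if it takes over 72 s, if anything falls off the work surface, if the arm or the gripper's body presses on something with over 40 N, if the wrist force passes 120 N, or if a joint passes its speed limit or range.

## Working session

There is one attempt and no reset: what is moved stays moved. The work goes in short steps, Python scripts to look and compute and a tool call to move; the robot and the scene stay as the last step left them, time stands still between calls to the robot, and variables do not carry over. Pictures are saved under pics/ and viewed, at most 10 in all, crops included, and the job is handed in when it is done.

Besides the shell and the picture viewer there is one more tool, called after ">>>" as name(argument=value, ...), one argument or row to a line, values as JSON. drive_tool: Moves the arm, as the interface text tells. Its arguments: {"type":"object","properties":{"deltas":{"type":"array","items":{"type":"object","properties":{"twist":{"type":"array","items":{"type":"number"}},"delta_pos":{"type":"array","items":{"type":"number"}},"fingers":{"type":"number"}}}},"grip_force":{"type":"number"}},"required":["deltas"]}

```bash
ls; mkdir -p pics
cat > h.py <<'E'
import numpy as np, cv2
from cell import manip
def snap(n):
    im,d=manip.capture(n); np.savez('last_%s.npz'%n,im=im,d=d); return im,d
def cloud(n,d):
    c=manip.camera_info(n);K=np.array(c['intrinsics']);V=np.linalg.inv(np.array(c['view']))
    v,u=np.mgrid[:480,:640]
    P=np.stack([(u-K[0,2])/K[0,0]*d,(v-K[1,2])/K[1,1]*d,d,np.ones_like(d)],-1)
    W=(P@V.T)[...,:3]; W[d<=0]=np.nan
    return W
E
python3 - <<'E'
from h import *
for n in('top','side'):
    im,d=snap(n); cv2.imwrite('pics/%s0.png'%n,im)
    print(n,np.array(manip.camera_info(n)['view']).round(2).tolist(), manip.camera_info(n)['intrinsics'])
print(manip.read_state())
E
```

```text
pics
top [[0.01, -1.0, 0.01, -20.65], [-0.99, -0.01, -0.12, 541.1], [0.12, -0.01, -0.99, 1318.18], [0.0, 0.0, 0.0, 1.0]] [[617.46279502   0.         325.96691724]
 [  0.         617.46279502 241.74730268]
 [  0.           0.           1.        ]]
side [[0.99, -0.11, 0.01, -539.36], [-0.06, -0.66, -0.75, 112.03], [0.09, 0.74, -0.66, 1206.58], [0.0, 0.0, 0.0, 1.0]] [[593.52412881   0.         306.83636643]
 [  0.         593.52412881 237.62991455]
 [  0.           0.           1.        ]]
{'time_s': 0.1, 'joints': array([-53.96038363,  28.7499891 , -24.45359487,  88.88499724,
        12.65202412,  65.22001196, -12.05008479]), 'joint_velocities': array([ 0.04145744, -0.12609479,  0.04009948, -0.0873443 ,  0.02682164,
       -0.0527898 , -0.00292661]), 'joint_efforts': array([-1.13010817e-02, -5.67865884e+01, -5.83865672e+00, -2.79916602e+01,
       -6.90738112e-02,  2.40079168e-02,  4.31241347e-05]), 'tcp_pos': array([232.33908762, 606.40256672, 236.76753185]), 'tool_rot': array([[-9.33845282e-01,  3.57676574e-01, -6.76699419e-04],
       [ 3.57677211e-01,  9.33843846e-01, -1.63839110e-03],
       [ 4.59174716e-05, -1.77204376e-03, -9.99998429e-01]]), 'contact_force': array([-0.81241873, -0.81163633, -0.12512165]), 'wrist_torque': array([-0.01935666, -0.00208025,  0.00954314]), 'grasp_force': 0.0, 'grip_width': 0.9987142338625852}
```

View pics/top0.png

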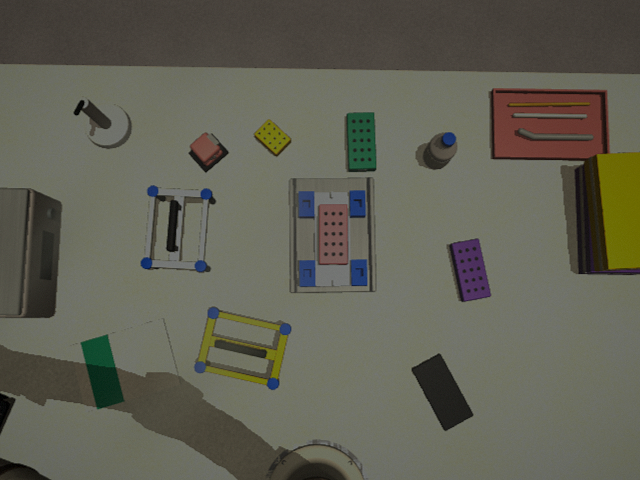

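View pics/side0.png

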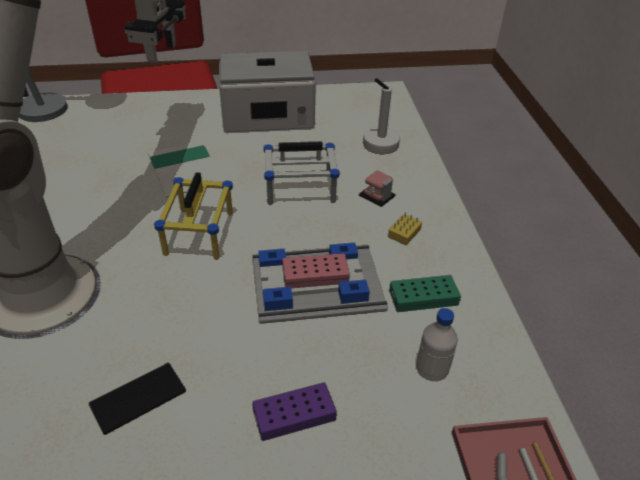

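The top view shows the purple cassette at (470,270), the pink one at (334,235) between blue blocks at (307,204), (357,204), (306,273) and (359,273), and the green one at (361,141). Two things are tier-shaped. The aluminium one with the black bar is at (178,229), and the yellow one is at (245,347). The aluminium one fits the description, and the yellow one is the decoy.

```bash
cat >> h.py <<'E'
def mask(im,hlo,hhi,s=90,vmin=40):
    H=cv2.cvtColor(im,cv2.COLOR_BGR2HSV); return cv2.inRange(H,(hlo,s,vmin),(hhi,255,255))>0
def rect(W,m,zlo,zhi):
    P=W[m&(W[...,2]>zlo)&(W[...,2]<zhi)]
    r=cv2.minAreaRect(P[:,:2].astype(np.float32)); b=cv2.boxPoints(r)
    e=max((b[1]-b[0],b[2]-b[1]),key=np.linalg.norm)
    return np.round(r[0],1),np.round(r[1],1),'long axis deg',round(np.degrees(np.arctan2(e[1],e[0]))%180,1),'z',round(float(np.median(P[:,2])),1),len(P)
def box(sh,u0,v0,u1,v1):
    m=np.zeros(sh,bool); m[v0:v1,u0:u1]=1; return m
E
python3 - <<'E'
from h import *
f=np.load('last_top.npz');im,d=f['im'],f['d'];W=cloud('top',d);S=d.shape
hsv=cv2.cvtColor(im,cv2.COLOR_BGR2HSV)
for n,(u,v) in dict(purple=(475,255),pink=(327,225),blue=(312,213),tpost=(152,192),bar=(174,226),base=(295,285),deck=(334,275)).items(): print(n,hsv[v,u],W[v,u].round(1))
print('purple',rect(W,mask(im,125,150)&box(S,430,220,510,320),20,40))
print('pink',rect(W,box(S,312,198,354,272)&~mask(im,105,125),48,65))
print('base',rect(W,box(S,270,165,395,305),6,60))
for n,b in dict(fr=(340,185,372,220),fl=(295,185,318,222),bl=(295,255,318,290),br=(345,255,372,290)).items(): print(n,rect(W,mask(im,105,125)&box(S,*b),30,50))
print('tierframe',rect(W,box(S,130,170,225,285),75,100))
print('bar',rect(W,box(S,155,190,190,260),112,150))
B=mask(im,105,125)&box(S,130,170,225,285)
n,l,st,c=cv2.connectedComponentsWithStats(B.astype(np.uint8))
for i in range(1,n):
    if st[i,4]>15: P=W[l==i];P=P[P[:,2]>60];print('post',c[i].round(),np.nanmedian(P,0).round(1),st[i,4],np.nanmax(P[:,2]).round())
cr=im[165:310,125:395]; cv2.imwrite('pics/crop1.png',cv2.resize(cr,None,fx=2.9,fy=2.9,interpolation=cv2.INTER_CUBIC))
E
```

```text
purple [138 123  91] [ 516.2 -340.4   32.2]
pink [  4  79 110] [575.2 -15.8  53.3]
blue [111 151 110] [602.3  17.   45.5]
tpost [111 193 103] [635.4 353.9  89.4]
bar [60 40 19] [557.9 295.  130.6]
base [18 22 58] [446.8  52.4  17.1]
deck [ 50   6 118] [469.4 -32.7  21.3]
purple (array([ 484.6, -330.2]), array([128.1,  62.5]), 'long axis deg', np.float32(11.4), 'z', 31.3, 1465)
pink (array([562.2, -28.2]), array([ 66.4, 140.3]), 'long axis deg', np.float32(178.5), 'z', 55.3, 1678)
base (array([562.8, -27.7]), array([312.8, 279.2]), 'long axis deg', np.float32(0.7), 'z', 19.7, 10178)
fr (array([627.7, -81.2]), array([58. , 31.3]), 'long axis deg', np.float32(0.5), 'z', 41.5, 333)
fl (array([624.3,  30.6]), array([56.7, 30.9]), 'long axis deg', np.float32(0.8), 'z', 41.0, 330)
bl (array([472.9,  27.2]), array([54.5, 32.6]), 'long axis deg', np.float32(0.9), 'z', 41.0, 333)
br (array([475.8, -85.2]), array([56.5, 33.2]), 'long axis deg', np.float32(0.2), 'z', 41.6, 360)
tierframe (array([560. , 301.1]), array([137.2, 175.7]), 'long axis deg', np.float32(177.6), 'z', 91.0, 2327)
bar (array([559.7, 300.7]), array([ 15.8, 103.2]), 'long axis deg', np.float32(177.0), 'z', 135.0, 445)
post [152. 191.] [636.7 352.6  92.6] 98 100.0
post [206. 194.] [632.9 239.9  92.8] 101 98.0
post [146. 263.] [485.3 359.3  92.1] 108 97.0
post [200. 266.] [481.  246.9  92.4] 108 98.0
```

View pics/crop1.png

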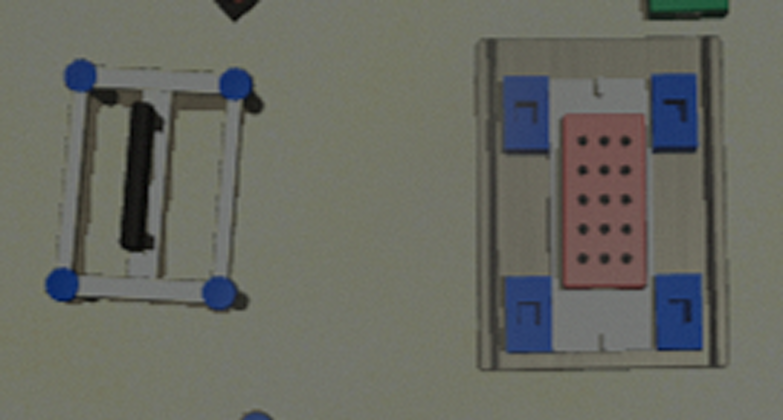

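```bash
cat >> h.py <<'E'
def plane(n,uv,z):
    c=manip.camera_info(n);K=np.array(c['intrinsics']);V=np.array(c['view'])
    R,t=V[:3,:3],V[:3,3]; o=-R.T@t
    r=np.c_[(uv-K[[0,1],[2,2]])/K[0,0],np.ones(len(uv))]@R
    return o+r*((z-o[2])/r[:,2])[:,None]
def dots(n,im,b,z):
    u0,v0,u1,v1=b;k=6
    g=cv2.resize(cv2.cvtColor(im,cv2.COLOR_BGR2GRAY)[v0:v1,u0:u1],None,fx=k,fy=k,interpolation=cv2.INTER_CUBIC)
    p=cv2.SimpleBlobDetector_Params();p.minArea=60;p.maxArea=900;p.filterByConvexity=False;p.filterByInertia=False;p.minThreshold=5;p.thresholdStep=4;p.maxThreshold=200;p.minDistBetweenBlobs=20
    q=np.array([x.pt for x in cv2.SimpleBlobDetector_create(p).detect(g)])
    uv=(q+.5)/k-.5+[u0,v0]
    return plane(n,uv,z)[:,:2]
def dotrect(P):
    r=cv2.minAreaRect(P.astype(np.float32)); b=cv2.boxPoints(r)
    e=max((b[1]-b[0],b[2]-b[1]),key=np.linalg.norm)
    return len(P),'mean',P.mean(0).round(1),'rect',np.round(r[0],1),np.round(r[1],1),round(float(np.degrees(np.arctan2(e[1],e[0]))+90)%180-90,1)
def go(x,y,z,yaw=None):
    'tool-frame delta (m) and rz (rad) from measured pose; yaw = world angle of tool y, mod 180'
    s=manip.read_state();R=np.array(s['tool_rot']);p=np.array(s['tcp_pos'])
    d=R.T@(np.array([x,y,z])-p)/1000
    cy=np.degrees(np.arctan2(R[1,1],R[0,1])); dy=0 if yaw is None else (yaw-cy+90)%180-90
    a=np.radians((0 if yaw is None else cy+dy)) ; a=np.arctan2(R[1,1],R[0,1]) if yaw is None else a
    Y=np.array([np.cos(a),np.sin(a),0]);Z=np.array([0,0,-1.]);T=np.c_[np.cross(Y,Z),Y,Z]
    rv=cv2.Rodrigues(R.T@T)[0].ravel()
    print('delta',d.round(4),'twist',rv.round(4),'| at',p.round(1),'yawY',round(cy,2),'F',np.round(s['contact_force'],1),'M',np.round(s['wrist_torque'],2),'grip',round(s['grip_width'],3),round(s['grasp_force'],1),'t',s['time_s'])
E
python3 - <<'E'
from h import *
for n,bs in dict(top=dict(purple=(445,230,497,308),pink=(316,200,352,269)),side=dict(purple=(248,380,340,440),pink=(280,250,352,288))).items():
    im=np.load('last_%s.npz'%n)['im']
    for c,b in bs.items(): print(n,c,dotrect(dots(n,im,b,30 if c=='purple' else 54)))
im=np.load('last_top.npz')['im'];m=mask(im,105,125)
Q=[]
for b in ((340,185,372,220),(295,185,318,222),(295,255,318,290),(345,255,372,290)):
    v,u=np.nonzero(m&box(m.shape,*b)); P=plane('top',np.c_[u,v].astype(float),40); r=cv2.minAreaRect(P[:,:2].astype(np.float32)); Q.append(r[0]); print('block',np.round(r[0],1),np.round(r[1],1))
print(np.mean(Q,0))
go(480,300,240,101.4); print(manip.read_state()['joints'].round(0))
E
```

```text
top purple (19, 'mean', array([ 484.7, -333.4]), 'rect', array([ 486.1, -337.4]), array([127.1,  43.6]), 11.4)
top pink (18, 'mean', array([548. , -30.6]), 'rect', array([545.9, -35.2]), array([ 49.4, 111. ]), -1.8)
side purple (16, 'mean', array([ 480.1, -332.3]), 'rect', array([ 474. , -334.1]), array([109. ,  32.2]), 11.3)
side pink (16, 'mean', array([554.7, -31.8]), 'rect', array([556.2, -41.4]), array([88.1, 56.5]), 0.7)
block [626.8 -82.3] [58.  32.9]
block [624.1  30.5] [55.5 30.7]
block [471.9  27.2] [56.2 32.5]
block [475.5 -85.3] [56.4 32.5]
[549.57627869 -27.4463191 ]
delta [-0.3409 -0.1976 -0.0029] twist [-1.700e-03 -5.000e-04 -5.647e-01] | at [232.3 606.4 236.8] yawY 69.04 F [-0.8 -0.8 -0.1] M [-0.02 -0.    0.01] grip 0.999 0.0 t 0.1
[-54.  29. -24.  89.  13.  65. -12.]
```

>>> drive_tool(
  deltas=[
    {"twist": [0,0,-0.07],"delta_pos": [-0.043,-0.025,0],"fingers": -1},
    {"twist": [0,0,-0.14],"delta_pos": [-0.085,-0.05,0],"fingers": -1},
    {"twist": [0,0,-0.21],"delta_pos": [-0.128,-0.074,0],"fingers": -1},
    {"twist": [0,0,-0.28],"delta_pos": [-0.17,-0.099,0],"fingers": -1},
    {"twist": [0,0,-0.35],"delta_pos": [-0.213,-0.124,0],"fingers": -1},
    {"twist": [0,0,-0.42],"delta_pos": [-0.256,-0.148,0],"fingers": -1},
    {"twist": [0,0,-0.49],"delta_pos": [-0.298,-0.173,0],"fingers": -1},
    {"twist": [0,0,-0.565],"delta_pos": [-0.341,-0.198,0],"fingers": -1},
  ],
  grip_force=25,
)

```text
time_s: 0.9
tcp_pos: [480.8, 298.3, 237.5]
tool_rot: [[-0.98, -0.201, -0.0], [-0.201, 0.98, -0.0], [0.0, -0.0, -1.0]]
contact_force: [-0.1, 1.2, 0.7]
grip_width: 1.003
grasp_force: 0.0
```

>>> drive_tool(
  deltas=[
    {"twist": [0,0,0],"delta_pos": [0.008,-0.04,0],"fingers": -1},
    {"twist": [0,0,0],"delta_pos": [0.016,-0.08,0],"fingers": -1},
    {"twist": [0,0,0],"delta_pos": [0.023,-0.12,0],"fingers": -1},
    {"twist": [0,0,0],"delta_pos": [0.031,-0.16,0],"fingers": -1},
    {"twist": [0,0,0],"delta_pos": [0.039,-0.2,0],"fingers": -1},
    {"twist": [0,0,0],"delta_pos": [0.047,-0.24,0],"fingers": -1},
    {"twist": [0,0,0],"delta_pos": [0.054,-0.28,0],"fingers": -1},
    {"twist": [0,0,0],"delta_pos": [0.06,-0.309,0],"fingers": -1},
  ],
)

```text
time_s: 1.7
tcp_pos: [481.9, -17.7, 237.5]
tool_rot: [[-0.981, -0.196, -0.001], [-0.196, 0.981, -0.001], [0.001, -0.001, -1.0]]
contact_force: [0.3, 0.4, 0.3]
grip_width: 1.004
grasp_force: 0.0
```

>>> drive_tool(
  deltas=[
    {"twist": [0,0,0],"delta_pos": [0.008,-0.04,0],"fingers": -1},
    {"twist": [0,0,0],"delta_pos": [0.016,-0.08,0],"fingers": -1},
    {"twist": [0,0,0],"delta_pos": [0.023,-0.12,0],"fingers": -1},
    {"twist": [0,0,0],"delta_pos": [0.031,-0.16,0],"fingers": -1},
    {"twist": [0,0,0],"delta_pos": [0.039,-0.2,0],"fingers": -1},
    {"twist": [0,0,0],"delta_pos": [0.047,-0.24,0],"fingers": -1},
    {"twist": [0,0,0],"delta_pos": [0.054,-0.28,0],"fingers": -1},
    {"twist": [0,0,0],"delta_pos": [0.06,-0.309,0],"fingers": -1},
  ],
)

```text
time_s: 2.5
tcp_pos: [483.9, -332.4, 237.2]
tool_rot: [[-0.981, -0.196, -0.001], [-0.196, 0.981, -0.001], [0.001, -0.0, -1.0]]
contact_force: [0.2, 0.1, 0.1]
grip_width: 0.999
grasp_force: 0.0
```

Run:
```python
from h import *
im=np.load('last_top.npz')['im'];S=im.shape[:2]
def pr(m,z):
    m=cv2.morphologyEx(m.astype(np.uint8),cv2.MORPH_CLOSE,np.ones((5,5)));n,l,st,_=cv2.connectedComponentsWithStats(m);i=1+np.argmax(st[1:,4])
    v,u=np.nonzero(l==i);P=plane('top',np.c_[u,v].astype(float),z)[:,:2];return dotrect(P)
print('purple',pr(mask(im,125,150)&box(S,430,220,510,320),28))
print('pink',pr(mask(im,0,12,55)&box(S,300,190,365,280),52))
go(484.6,-330.2,60,101.4); print(manip.read_state()['joints'].round(0))
```

```text
purple (1614, 'mean', array([ 484.3, -331. ]), 'rect', array([ 484.8, -331. ]), array([128.2,  61. ]), 11.3)
pink (1753, 'mean', array([556.3, -28.9]), 'rect', array([556.3, -29.1]), array([130.6,  60.7]), 0.7)
delta [-0.0013  0.0021  0.1772] twist [-0.0004 -0.0009 -0.002 ] | at [ 483.9 -332.4  237.2] yawY 101.29 F [0.2 0.1 0.1] M [-0.01  0.01 -0.01] grip 0.999 0.0 t 2.5
[ 35.  20.  -4.  99.   2.  61. 132.]
```

>>> drive_tool(
  deltas=[
    {"twist": [0,0,0],"delta_pos": [-0.001,0.002,0.045],"fingers": -1},
    {"twist": [0,0,0],"delta_pos": [-0.001,0.002,0.09],"fingers": -1},
    {"twist": [0,0,0],"delta_pos": [-0.001,0.002,0.135],"fingers": -1},
    {"twist": [0,0,0],"delta_pos": [-0.001,0.002,0.175],"fingers": -1},
    {"twist": [0,0,0],"delta_pos": [-0.001,0.002,0.2],"fingers": -1},
    {"twist": [0,0,0],"delta_pos": [-0.001,0.002,0.215],"fingers": -1},
    {"twist": [0,0,0],"delta_pos": [-0.001,0.002,0.22],"fingers": -1},
    {"twist": [0,0,0],"delta_pos": [-0.001,0.002,0.22],"fingers": -1},
  ],
)

```text
time_s: 3.3
tcp_pos: [485.5, -327.2, 17.6]
tool_rot: [[-0.98, -0.198, -0.0], [-0.198, 0.98, 0.0], [0.0, 0.0, -1.0]]
contact_force: [-1.9, 0.1, 0.6]
grip_width: 0.997
grasp_force: 0.0
```

>>> drive_tool(
  deltas=[
    {"twist": [0,0,0],"delta_pos": [0,0,0],"fingers": 1},
    {"twist": [0,0,0],"delta_pos": [0,0,0],"fingers": 1},
    {"twist": [0,0,0],"delta_pos": [0,0,0],"fingers": 1},
    {"twist": [0,0,0],"delta_pos": [0,0,0],"fingers": 1},
    {"twist": [0,0,0],"delta_pos": [0,0,0],"fingers": 1},
    {"twist": [0,0,0],"delta_pos": [0,0,0],"fingers": 1},
    {"twist": [0,0,0],"delta_pos": [0,0,0],"fingers": 1},
    {"twist": [0,0,0],"delta_pos": [0,0,0],"fingers": 1},
  ],
  grip_force=25,
)

```text
time_s: 4.1
tcp_pos: [486.2, -328.4, 18.7]
tool_rot: [[-0.98, -0.198, 0.002], [-0.198, 0.98, -0.002], [-0.001, -0.002, -1.0]]
contact_force: [0.5, -2.0, 6.2]
grip_width: 0.673
grasp_force: 25.0
```

>>> drive_tool(
  deltas=[
    {"twist": [0,0,0],"delta_pos": [0,0,-0.02],"fingers": 1},
    {"twist": [0,0,0],"delta_pos": [0,0,-0.06],"fingers": 1},
    {"twist": [0,0,0],"delta_pos": [0,0,-0.1],"fingers": 1},
    {"twist": [0,0,0],"delta_pos": [0,0,-0.125],"fingers": 1},
    {"twist": [0,0,0],"delta_pos": [0,0,-0.13],"fingers": 1},
  ],
)

```text
time_s: 4.6
tcp_pos: [486.8, -327.7, 150.4]
tool_rot: [[-0.98, -0.198, 0.004], [-0.198, 0.98, -0.002], [-0.003, -0.003, -1.0]]
contact_force: [0.9, -1.3, -3.5]
grip_width: 0.672
grasp_force: 25.0
```

```bash
python3 -c "
from h import *
go(558.3,-29,120,90.7)"
```

```text
delta [-0.1292  0.2787  0.0301] twist [-0.0024  0.0036  0.1873] | at [ 486.8 -327.7  150.4] yawY 101.43 F [ 0.9 -1.3 -3.5] M [ 0.01 -0.02 -0.02] grip 0.672 25.0 t 4.6
```

>>> drive_tool(
  deltas=[
    {"twist": [0,0,0.03],"delta_pos": [-0.015,0.03,0],"fingers": 1},
    {"twist": [0,0,0.06],"delta_pos": [-0.034,0.074,0],"fingers": 1},
    {"twist": [0,0,0.09],"delta_pos": [-0.055,0.118,0],"fingers": 1},
    {"twist": [0,0,0.12],"delta_pos": [-0.075,0.162,0],"fingers": 1},
    {"twist": [0,0,0.15],"delta_pos": [-0.095,0.206,0.01],"fingers": 1},
    {"twist": [0,0,0.187],"delta_pos": [-0.115,0.25,0.02],"fingers": 1},
    {"twist": [0,0,0.187],"delta_pos": [-0.129,0.279,0.03],"fingers": 1},
    {"twist": [0,0,0.187],"delta_pos": [-0.129,0.279,0.03],"fingers": 1},
  ],
)

```text
time_s: 5.4
tcp_pos: [554.7, -20.0, 114.3]
tool_rot: [[-1.0, -0.022, -0.005], [-0.022, 1.0, 0.004], [0.005, 0.005, -1.0]]
contact_force: [-0.6, 1.2, -2.3]
grip_width: 0.672
grasp_force: 25.0
```

```bash
python3 -c "
from h import *
go(558.3,-29,80,90.7)
im,d=snap('side'); cv2.imwrite('pics/side1.png',cv2.resize(im[150:350,200:440],None,fx=3,fy=3))"
```

```text
delta [-0.0036 -0.0092  0.0342] twist [ 0.0045 -0.0054  0.0098] | at [554.7 -20.  114.3] yawY 91.26 F [-0.6  1.2 -2.3] M [0.06 0.06 0.05] grip 0.672 25.0 t 5.4
```

View pics/side1.png

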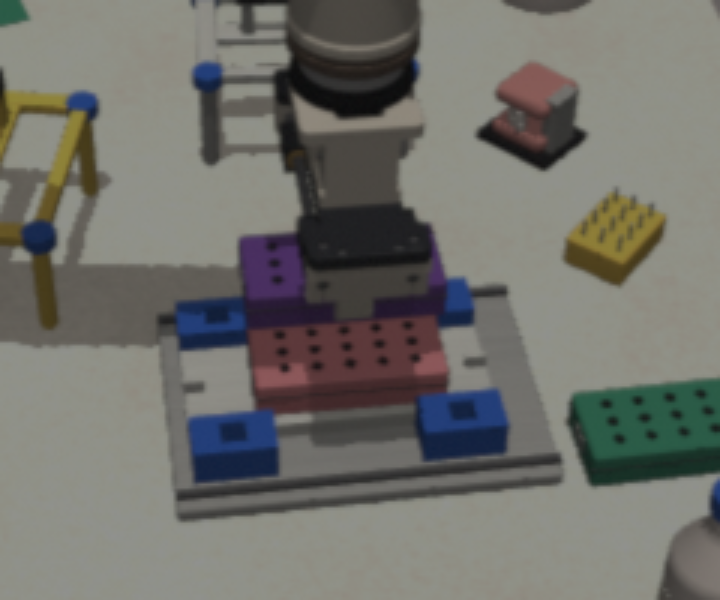

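The purple cassette is held level above the pink one. The arm has not settled yet, so I'll hold and then correct.

>>> drive_tool(
  deltas=[
    {"twist": [0,0,0],"delta_pos": [0,0,0],"fingers": 1},
    {"twist": [0,0,0],"delta_pos": [0,0,0],"fingers": 1},
    {"twist": [0,0,0],"delta_pos": [0,0,0],"fingers": 1},
    {"twist": [0,0,0],"delta_pos": [0,0,0],"fingers": 1},
  ],
)

```text
time_s: 5.85
tcp_pos: [556.5, -29.5, 117.8]
tool_rot: [[-1.0, -0.01, 0.0], [-0.01, 1.0, -0.0], [-0.0, -0.0, -1.0]]
contact_force: [0.1, -0.9, -3.9]
grip_width: 0.672
grasp_force: 25.0
```

```bash
python3 -c "
from h import *
go(558.3,-29,80,90.7)"
```

```text
delta [-0.0018  0.0005  0.0378] twist [-0.0003  0.0001 -0.0022] | at [556.5 -29.5 117.8] yawY 90.58 F [ 0.1 -0.9 -3.9] M [ 0.02 -0.    0.04] grip 0.672 25.0 t 5.85
```

>>> drive_tool(
  deltas=[
    {"twist": [0,0,0],"delta_pos": [-0.0015,0.0005,0.015],"fingers": 1},
    {"twist": [0,0,0],"delta_pos": [-0.0015,0.0005,0.028],"fingers": 1},
    {"twist": [0,0,0],"delta_pos": [-0.0015,0.0005,0.035],"fingers": 1},
    {"twist": [0,0,0],"delta_pos": [-0.0015,0.0005,0.039],"fingers": 1},
    {"twist": [0,0,0],"delta_pos": [-0.0015,0.0005,0.042],"fingers": 1},
    {"twist": [0,0,0],"delta_pos": [-0.0015,0.0005,0.044],"fingers": 1},
    {"twist": [0,0,0],"delta_pos": [-0.0015,0.0005,0.044],"fingers": 1},
    {"twist": [0,0,0],"delta_pos": [-0.0015,0.0005,0.044],"fingers": 1},
  ],
)

```text
time_s: 6.65
tcp_pos: [558.3, -27.7, 74.0]
tool_rot: [[-1.0, -0.012, 0.001], [-0.012, 1.0, -0.0], [-0.001, -0.0, -1.0]]
contact_force: [-0.2, -0.2, -2.5]
grip_width: 0.672
grasp_force: 25.0
```

>>> drive_tool(
  deltas=[
    {"twist": [0,0,0],"delta_pos": [0,0,0.001],"fingers": 1},
    {"twist": [0,0,0],"delta_pos": [0,0,0.0015],"fingers": 1},
    {"twist": [0,0,0],"delta_pos": [0,0,0.0015],"fingers": 1},
  ],
)

```text
time_s: 6.95
tcp_pos: [558.4, -27.7, 72.8]
tool_rot: [[-1.0, -0.012, 0.001], [-0.012, 1.0, -0.0], [-0.001, -0.0, -1.0]]
contact_force: [-0.4, 0.4, 2.2]
grip_width: 0.674
grasp_force: 25.0
```

>>> drive_tool(
  deltas=[
    {"twist": [0,0,0],"delta_pos": [0,0,0],"fingers": 0},
    {"twist": [0,0,0],"delta_pos": [0,0,0],"fingers": -1},
    {"twist": [0,0,0],"delta_pos": [0,0,0],"fingers": -1},
    {"twist": [0,0,0],"delta_pos": [0,0,0],"fingers": -1},
    {"twist": [0,0,0],"delta_pos": [0,0,-0.02],"fingers": -1},
    {"twist": [0,0,0],"delta_pos": [0,0,-0.06],"fingers": -1},
    {"twist": [0,0,0],"delta_pos": [0,0,-0.1],"fingers": -1},
    {"twist": [0,0,0],"delta_pos": [0,0,-0.14],"fingers": -1},
  ],
)

```text
time_s: 7.75
tcp_pos: [557.8, -27.6, 213.4]
tool_rot: [[-1.0, -0.012, -0.001], [-0.012, 1.0, 0.0], [0.001, 0.0, -1.0]]
contact_force: [1.5, 0.4, 0.4]
grip_width: 1.001
grasp_force: 0.0
```

>>> drive_tool(
  deltas=[
    {"twist": [0,0,0.01],"delta_pos": [0,0.03,-0.02],"fingers": -1},
    {"twist": [0,0,0.02],"delta_pos": [0,0.075,-0.02],"fingers": -1},
    {"twist": [0,0,0.03],"delta_pos": [0,0.12,-0.02],"fingers": -1},
    {"twist": [0,0,0.04],"delta_pos": [0,0.165,-0.02],"fingers": -1},
    {"twist": [0,0,0.05],"delta_pos": [0,0.21,-0.02],"fingers": -1},
    {"twist": [0,0,0.058],"delta_pos": [0,0.255,-0.02],"fingers": -1},
    {"twist": [0,0,0.058],"delta_pos": [0,0.3,-0.02],"fingers": -1},
    {"twist": [0,0,0.058],"delta_pos": [0,0.328,-0.02],"fingers": -1},
  ],
)

```text
time_s: 8.55
tcp_pos: [552.7, 305.0, 232.2]
tool_rot: [[-0.999, 0.042, -0.0], [0.042, 0.999, 0.002], [0.001, 0.002, -1.0]]
contact_force: [0.7, -0.4, 0.2]
grip_width: 0.998
grasp_force: 0.0
```

>>> drive_tool(
  deltas=[
    {"twist": [0,0,0],"delta_pos": [0,0,0],"fingers": -1},
    {"twist": [0,0,0],"delta_pos": [0,0,0],"fingers": -1},
    {"twist": [0,0,0],"delta_pos": [0,0,0],"fingers": -1},
  ],
)

```text
time_s: 8.85
tcp_pos: [554.6, 298.3, 231.9]
tool_rot: [[-0.999, 0.048, -0.0], [0.048, 0.999, -0.001], [0.0, -0.001, -1.0]]
contact_force: [0.1, 0.3, -0.3]
grip_width: 0.999
grasp_force: 0.0
```

Run:
```python
from h import *
go(559.7,300.7,136,87.4)
im,d=snap('top');S=im.shape[:2]
def pr(m,z):
    m=cv2.morphologyEx(m.astype(np.uint8),cv2.MORPH_CLOSE,np.ones((5,5)));n,l,st,_=cv2.connectedComponentsWithStats(m);i=1+np.argmax(st[1:,4])
    v,u=np.nonzero(l==i);P=plane('top',np.c_[u,v].astype(float),z)[:,:2];return dotrect(P)
print('purple',pr(mask(im,125,150)&box(S,300,180,370,290),82))
i2=im.copy(); cv2.imwrite('pics/top1.png',cv2.resize(im[160:320,270:400],None,fx=3.7,fy=3.7,interpolation=cv2.INTER_CUBIC))
```

```text
delta [-0.005   0.0028  0.0959] twist [-0.0015 -0.0001 -0.0024] | at [554.6 298.3 231.9] yawY 87.26 F [ 0.1  0.3 -0.3] M [-0.01 -0.04 -0.03] grip 0.999 0.0 t 8.85
purple (1683, 'mean', array([555.2, -27.4]), 'rect', array([555.6, -28.2]), array([125.5,  58.9]), 0.7)
```

View pics/top1.png

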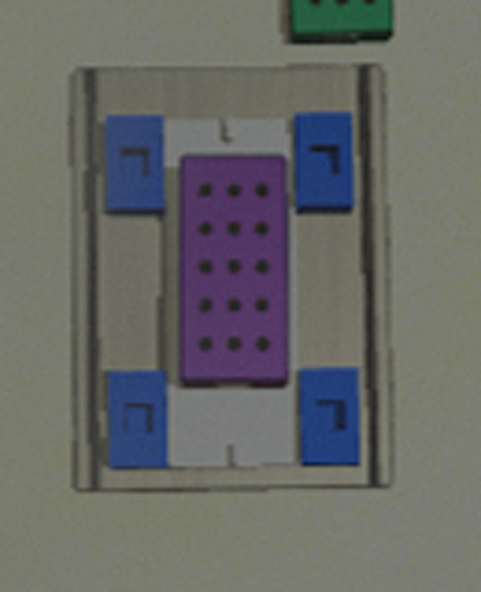

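The purple cassette sits squarely on the pink one, measured within about 1 mm. Next I grasp the tier's bar.

>>> drive_tool(
  deltas=[
    {"twist": [0,0,0],"delta_pos": [-0.0045,0.002,0.04],"fingers": -1},
    {"twist": [0,0,0],"delta_pos": [-0.0045,0.002,0.07],"fingers": -1},
    {"twist": [0,0,0],"delta_pos": [-0.0045,0.002,0.095],"fingers": -1},
    {"twist": [0,0,0],"delta_pos": [-0.0045,0.002,0.11],"fingers": -1},
    {"twist": [0,0,0],"delta_pos": [-0.0045,0.002,0.116],"fingers": -1},
    {"twist": [0,0,0],"delta_pos": [-0.0045,0.002,0.116],"fingers": -1},
    {"twist": [0,0,0],"delta_pos": [-0.0045,0.002,0.116],"fingers": -1},
  ],
)

```text
time_s: 9.6
tcp_pos: [559.6, 302.3, 117.5]
tool_rot: [[-0.999, 0.046, 0.002], [0.046, 0.999, 0.001], [-0.002, 0.001, -1.0]]
contact_force: [0.3, 0.1, -0.1]
grip_width: 0.995
grasp_force: 0.0
```

```bash
python3 -c "
from h import *
go(559.2,300.2,116,87.4)"
```

```text
delta [ 0.0003 -0.0021  0.0015] twist [ 0.0011  0.0018 -0.0009] | at [559.6 302.3 117.5] yawY 87.35 F [ 0.3  0.1 -0.1] M [ 0.03 -0.04 -0.01] grip 0.995 0.0 t 9.6
```

>>> drive_tool(
  deltas=[
    {"twist": [0,0,0],"delta_pos": [0,-0.0015,0.001],"fingers": 0},
    {"twist": [0,0,0],"delta_pos": [0,-0.0015,0.001],"fingers": 0.6},
    {"twist": [0,0,0],"delta_pos": [0,-0.0015,0.001],"fingers": 1},
    {"twist": [0,0,0],"delta_pos": [0,-0.0015,0.001],"fingers": 1},
    {"twist": [0,0,0],"delta_pos": [0,-0.0015,0.001],"fingers": 1},
    {"twist": [0,0,0],"delta_pos": [0,-0.0015,0.001],"fingers": 1},
    {"twist": [0,0,0],"delta_pos": [0,-0.0015,0.001],"fingers": 1},
    {"twist": [0,0,0],"delta_pos": [0,-0.0015,0.001],"fingers": 1},
  ],
  grip_force=45,
)

```text
time_s: 10.4
tcp_pos: [558.5, 300.6, 115.1]
tool_rot: [[-0.999, 0.046, -0.0], [0.046, 0.999, -0.0], [0.0, -0.0, -1.0]]
contact_force: [0.0, 0.0, -0.4]
grip_width: 0.352
grasp_force: 0.0
```

>>> drive_tool(
  deltas=[
    {"twist": [0,0,0],"delta_pos": [0,0,0],"fingers": 1},
    {"twist": [0,0,0],"delta_pos": [0,0,0],"fingers": 1},
    {"twist": [0,0,0],"delta_pos": [0,0,0],"fingers": 1},
    {"twist": [0,0,0],"delta_pos": [0,0,0],"fingers": 1},
  ],
)

```text
time_s: 10.8
tcp_pos: [558.6, 300.4, 115.1]
tool_rot: [[-0.999, 0.046, -0.0], [0.046, 0.999, -0.0], [0.0, -0.0, -1.0]]
contact_force: [-0.3, -0.9, -0.4]
grip_width: 0.147
grasp_force: 45.0
```

>>> drive_tool(
  deltas=[
    {"twist": [0,0,0],"delta_pos": [0,0,-0.005],"fingers": 1},
    {"twist": [0,0,0],"delta_pos": [0,0,-0.02],"fingers": 1},
    {"twist": [0,0,0],"delta_pos": [0,0,-0.05],"fingers": 1},
    {"twist": [0,0,0],"delta_pos": [0,0,-0.08],"fingers": 1},
    {"twist": [0,0,0],"delta_pos": [0,0,-0.105],"fingers": 1},
    {"twist": [0,0,0],"delta_pos": [0,0,-0.115],"fingers": 1},
    {"twist": [0,0,0],"delta_pos": [0,0,-0.12],"fingers": 1},
    {"twist": [0,0,0],"delta_pos": [0,0,-0.12],"fingers": 1},
  ],
)

```text
time_s: 11.6
tcp_pos: [558.4, 300.4, 235.2]
tool_rot: [[-0.999, 0.046, -0.0], [0.046, 0.999, -0.0], [0.0, -0.0, -1.0]]
contact_force: [0.8, -0.6, -4.4]
grip_width: 0.149
grasp_force: 45.0
```

```bash
python3 -c "
from h import *
go(549.4,-26.7,235,91.4)"
```

```text
delta [-6.000e-03 -3.272e-01  3.000e-04] twist [-0.0001 -0.0001 -0.0703] | at [558.4 300.4 235.2] yawY 87.37 F [ 0.8 -0.6 -4.4] M [ 0.   -0.03  0.01] grip 0.149 45.0 t 11.6
```

>>> drive_tool(
  deltas=[
    {"twist": [0,0,-0.005],"delta_pos": [-0.001,-0.015,0],"fingers": 1},
    {"twist": [0,0,-0.015],"delta_pos": [-0.001,-0.045,0],"fingers": 1},
    {"twist": [0,0,-0.025],"delta_pos": [-0.002,-0.08,0],"fingers": 1},
    {"twist": [0,0,-0.03],"delta_pos": [-0.003,-0.115,0],"fingers": 1},
    {"twist": [0,0,-0.04],"delta_pos": [-0.003,-0.15,0],"fingers": 1},
    {"twist": [0,0,-0.045],"delta_pos": [-0.004,-0.185,0],"fingers": 1},
    {"twist": [0,0,-0.05],"delta_pos": [-0.004,-0.22,0],"fingers": 1},
    {"twist": [0,0,-0.055],"delta_pos": [-0.005,-0.25,0],"fingers": 1},
  ],
)

```text
time_s: 12.4
tcp_pos: [550.5, 46.7, 233.6]
tool_rot: [[-1.0, -0.007, -0.003], [-0.007, 1.0, -0.001], [0.003, -0.001, -1.0]]
contact_force: [0.4, -0.6, -4.6]
grip_width: 0.148
grasp_force: 45.0
```

>>> drive_tool(
  deltas=[
    {"twist": [0,0,-0.005],"delta_pos": [-0.0005,-0.025,0],"fingers": 1},
    {"twist": [0,0,-0.01],"delta_pos": [-0.001,-0.05,0],"fingers": 1},
    {"twist": [0,0,-0.015],"delta_pos": [-0.001,-0.07,0],"fingers": 1},
    {"twist": [0,0,-0.015],"delta_pos": [-0.001,-0.077,0],"fingers": 1},
    {"twist": [0,0,-0.015],"delta_pos": [-0.001,-0.077,0],"fingers": 1},
    {"twist": [0,0,-0.015],"delta_pos": [-0.001,-0.077,0],"fingers": 1},
    {"twist": [0,0,-0.015],"delta_pos": [-0.001,-0.077,0],"fingers": 1},
    {"twist": [0,0,-0.015],"delta_pos": [-0.001,-0.077,0],"fingers": 1},
  ],
)

```text
time_s: 13.2
tcp_pos: [553.8, -24.9, 235.1]
tool_rot: [[-1.0, -0.026, -0.0], [-0.026, 1.0, 0.001], [0.0, 0.001, -1.0]]
contact_force: [1.5, -0.2, -4.9]
grip_width: 0.153
grasp_force: 45.0
```

Run:
```python
from h import *
go(549.4,-26.7,165,91.4)
im,d=snap('side'); cv2.imwrite('pics/side2.png',cv2.resize(im[130:340,210:420],None,fx=2.8,fy=2.8,interpolation=cv2.INTER_CUBIC))
im,d=snap('top');W=cloud('top',d);m=mask(im,105,125)&box(d.shape,250,150,420,320)
n,l,st,c=cv2.connectedComponentsWithStats(m.astype(np.uint8))
for i in range(1,n):
    if st[i,4]>20: P=W[l==i];print(c[i].round(1),np.nanmedian(P,0).round(1),st[i,4])
cv2.imwrite('pics/top2.png',cv2.resize(im[160:320,270:400],None,fx=3.7,fy=3.7,interpolation=cv2.INTER_CUBIC))
```

```text
delta [ 0.0045 -0.0017  0.0701] twist [ 0.0005 -0.0001  0.002 ] | at [553.8 -24.9 235.1] yawY 91.51 F [ 1.5 -0.2 -4.9] M [ 0.01 -0.    0.02] grip 0.153 45.0 t 13.2
[303.6 272.7] [469.2  31.   45. ] 241
```

View pics/side2.png

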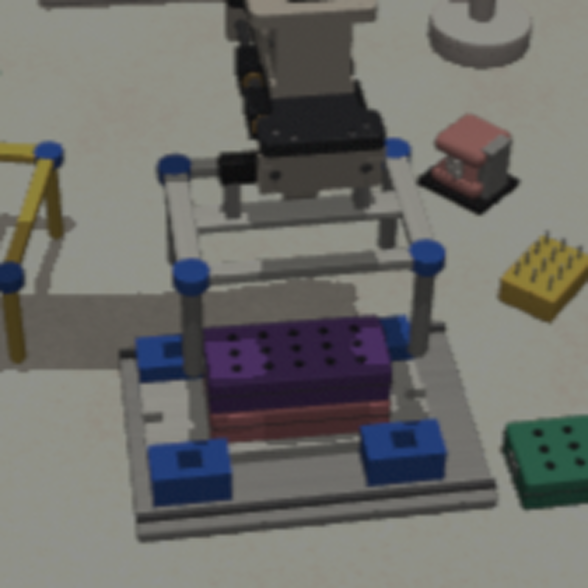

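The tier hangs level over the frame. The sockets are at crop pixels (190,458) and (403,438), and the front caps at (191,275) and (428,257). I'll lower it to just above the blocks and check the alignment.

>>> drive_tool(
  deltas=[
    {"twist": [0,0,0],"delta_pos": [0.0035,-0.002,0.02],"fingers": 1},
    {"twist": [0,0,0],"delta_pos": [0.0035,-0.002,0.04],"fingers": 1},
    {"twist": [0,0,0],"delta_pos": [0.0035,-0.002,0.055],"fingers": 1},
    {"twist": [0,0,0],"delta_pos": [0.0035,-0.002,0.065],"fingers": 1},
    {"twist": [0,0,0],"delta_pos": [0.0035,-0.002,0.07],"fingers": 1},
    {"twist": [0,0,0],"delta_pos": [0.0035,-0.002,0.07],"fingers": 1},
    {"twist": [0,0,0],"delta_pos": [0.0035,-0.002,0.07],"fingers": 1},
    {"twist": [0,0,0],"delta_pos": [0.0035,-0.002,0.07],"fingers": 1},
  ],
)

```text
time_s: 14.1
tcp_pos: [551.1, -28.4, 166.1]
tool_rot: [[-1.0, -0.024, 0.002], [-0.024, 1.0, -0.0], [-0.002, -0.0, -1.0]]
contact_force: [0.9, -0.5, -4.5]
grip_width: 0.148
grasp_force: 45.0
```

Run:
```python
from h import *
go(549.4,-26.7,165,91.4)
# sockets from crop, side camera
s=np.array([[190,458],[403,438]])/2.8+[210,130]
k=plane('side',s,40)[:,:2]; print('sockets',k.round(1))
im,d=snap('side')
cv2.imwrite('pics/side3.png',cv2.resize(im[160:340,240:400],None,fx=3.3,fy=3.3,interpolation=cv2.INTER_CUBIC))
```

```text
delta [0.0017 0.0018 0.0011] twist [-0.0001  0.0016 -0.0001] | at [551.1 -28.4 166.1] yawY 91.39 F [ 0.9 -0.5 -4.5] M [0.05 0.07 0.06] grip 0.148 45.0 t 14.1
sockets [[475.7 -87. ]
 [626.9 -82.6]]
```

View pics/side3.png

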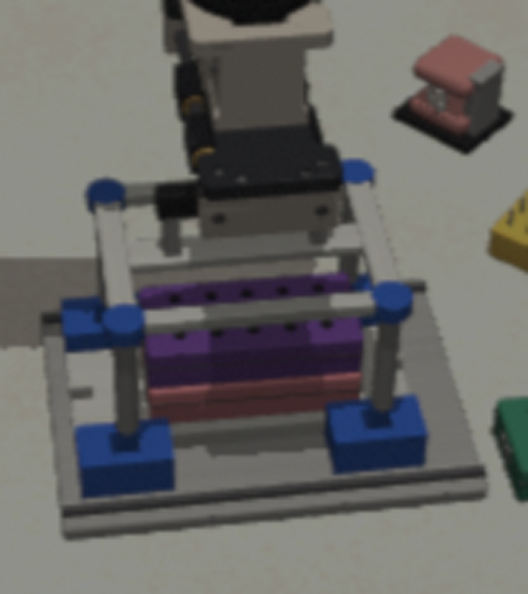

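Run:
```python
from h import *
f=np.array([[128,444],[381,409]])/3.3+[240,160]
k=plane('side',f,51)[:,:2]; print('feet',k.round(1),'mid',k.mean(0).round(1), 'then centre', (k.mean(0)+[-1.4,56]).round(1))
go(549.8,-28,160,91.5)
```

```text
feet [[ 476.8 -100. ]
 [ 628.5  -86.6]] mid [552.7 -93.3] then centre [551.3 -37.3]
delta [0.0012 0.0005 0.006 ] twist [-0.0001  0.0015 -0.002 ] | at [551.  -28.5 166. ] yawY 91.39 F [ 0.3  0.1 -4.5] M [ 0.05 -0.04 -0.06] grip 0.144 45.0 t 14.15
```

>>> drive_tool(
  deltas=[
    {"twist": [0,0,0],"delta_pos": [0.0015,0.0005,0.004],"fingers": 1},
    {"twist": [0,0,0],"delta_pos": [0.0015,0.0005,0.007],"fingers": 1},
    {"twist": [0,0,0],"delta_pos": [0.0015,0.0005,0.009],"fingers": 1},
    {"twist": [0,0,0],"delta_pos": [0.0015,0.0005,0.011],"fingers": 1},
    {"twist": [0,0,0],"delta_pos": [0.0015,0.0005,0.012],"fingers": 1},
    {"twist": [0,0,0],"delta_pos": [0.0015,0.0005,0.013],"fingers": 1},
    {"twist": [0,0,0],"delta_pos": [0.0015,0.0005,0.014],"fingers": 1},
  ],
)

```text
time_s: 14.85
tcp_pos: [549.0, -28.0, 151.1]
tool_rot: [[-1.0, -0.024, 0.0], [-0.024, 1.0, 0.0], [-0.0, 0.0, -1.0]]
contact_force: [-0.6, 1.0, -3.9]
grip_width: 0.147
grasp_force: 45.0
```

```bash
python3 -c "
from h import *
go(549.8,-28,145,91.5)"
```

```text
delta [-0.0008 -0.      0.0061] twist [ 0.      0.0001 -0.002 ] | at [549.  -28.  151.1] yawY 91.38 F [-0.6  1.  -3.9] M [ 0.03 -0.01  0.03] grip 0.147 45.0 t 14.85
```

Feet are 4 mm below the block tops with no added force, so the posts are in the sockets. I'll carry on down slowly.

>>> drive_tool(
  deltas=[
    {"twist": [0,0,0],"delta_pos": [0,0,0.0015],"fingers": 1},
    {"twist": [0,0,0],"delta_pos": [0,0,0.003],"fingers": 1},
    {"twist": [0,0,0],"delta_pos": [0,0,0.0045],"fingers": 1},
    {"twist": [0,0,0],"delta_pos": [0,0,0.006],"fingers": 1},
  ],
)

```text
time_s: 15.25
tcp_pos: [548.9, -28.0, 145.1]
tool_rot: [[-1.0, -0.024, -0.0], [-0.024, 1.0, -0.0], [0.0, -0.0, -1.0]]
contact_force: [0.3, -0.4, -4.2]
grip_width: 0.148
grasp_force: 45.0
```

```bash
python3 -c "
from h import *
go(549.8,-28,136,91.5)"
```

```text
delta [-0.0009  0.      0.0091] twist [-0.     -0.0001 -0.0019] | at [548.9 -28.  145.1] yawY 91.39 F [ 0.3 -0.4 -4.2] M [0.07 0.05 0.02] grip 0.148 45.0 t 15.25
```

>>> drive_tool(
  deltas=[
    {"twist": [0,0,0],"delta_pos": [0,0,0.0015],"fingers": 1},
    {"twist": [0,0,0],"delta_pos": [0,0,0.003],"fingers": 1},
    {"twist": [0,0,0],"delta_pos": [0,0,0.0045],"fingers": 1},
    {"twist": [0,0,0],"delta_pos": [0,0,0.006],"fingers": 1},
    {"twist": [0,0,0],"delta_pos": [0,0,0.0075],"fingers": 1},
    {"twist": [0,0,0],"delta_pos": [0,0,0.009],"fingers": 1},
    {"twist": [0,0,0],"delta_pos": [0,0,0.01],"fingers": 1},
  ],
)

```text
time_s: 15.95
tcp_pos: [548.8, -28.0, 135.0]
tool_rot: [[-1.0, -0.024, -0.0], [-0.024, 1.0, 0.0], [0.0, 0.0, -1.0]]
contact_force: [0.2, -0.4, -4.1]
grip_width: 0.148
grasp_force: 45.0
```

>>> drive_tool(
  deltas=[
    {"twist": [0,0,0],"delta_pos": [0,0,0.001],"fingers": 1},
    {"twist": [0,0,0],"delta_pos": [0,0,0.002],"fingers": 1},
    {"twist": [0,0,0],"delta_pos": [0,0,0.003],"fingers": 1},
    {"twist": [0,0,0],"delta_pos": [0,0,0.003],"fingers": 1},
  ],
)

```text
time_s: 16.35
tcp_pos: [548.8, -28.0, 132.1]
tool_rot: [[-1.0, -0.024, -0.0], [-0.024, 1.0, 0.0], [0.0, 0.0, -1.0]]
contact_force: [-0.1, 0.3, -4.0]
grip_width: 0.148
grasp_force: 45.0
```

>>> drive_tool(
  deltas=[
    {"twist": [0,0,0],"delta_pos": [0,0,0.0005],"fingers": 1},
    {"twist": [0,0,0],"delta_pos": [0,0,0.001],"fingers": 1},
    {"twist": [0,0,0],"delta_pos": [0,0,0.0012],"fingers": 1},
    {"twist": [0,0,0],"delta_pos": [0,0,0.0012],"fingers": 1},
  ],
)

```text
time_s: 16.75
tcp_pos: [548.9, -28.0, 131.1]
tool_rot: [[-1.0, -0.024, 0.0], [-0.024, 1.0, -0.0], [-0.0, -0.0, -1.0]]
contact_force: [0.3, -0.5, -3.3]
grip_width: 0.151
grasp_force: 45.0
```

The feet are on the socket floors (origin about 16 mm, with load transferring). Now I let go and rise.

>>> drive_tool(
  deltas=[
    {"twist": [0,0,0],"delta_pos": [0,0,0],"fingers": 0.4},
    {"twist": [0,0,0],"delta_pos": [0,0,0],"fingers": 0},
    {"twist": [0,0,0],"delta_pos": [0,0,0],"fingers": 0},
    {"twist": [0,0,0],"delta_pos": [0,0,0],"fingers": 0},
    {"twist": [0,0,0],"delta_pos": [0,0,-0.015],"fingers": 0},
    {"twist": [0,0,0],"delta_pos": [0,0,-0.05],"fingers": 0},
    {"twist": [0,0,0],"delta_pos": [0,0,-0.09],"fingers": 0},
    {"twist": [0,0,0],"delta_pos": [0,0,-0.12],"fingers": 0},
  ],
)

```text
time_s: 17.55
tcp_pos: [549.5, -28.0, 253.5]
tool_rot: [[-1.0, -0.024, 0.002], [-0.024, 1.0, -0.0], [-0.002, -0.0, -1.0]]
contact_force: [0.5, 0.4, -0.2]
grip_width: 0.505
grasp_force: 0.0
```

>>> drive_tool(
  deltas=[
    {"twist": [0,0,0],"delta_pos": [0.04,0,-0.02],"fingers": 0},
    {"twist": [0,0,0],"delta_pos": [0.08,0,-0.04],"fingers": 0},
    {"twist": [0,0,0],"delta_pos": [0.11,0,-0.05],"fingers": 0},
    {"twist": [0,0,0],"delta_pos": [0.11,0,-0.05],"fingers": 0},
    {"twist": [0,0,0],"delta_pos": [0.11,0,-0.05],"fingers": 0},
    {"twist": [0,0,0],"delta_pos": [0.11,0,-0.05],"fingers": 0},
  ],
)

```text
time_s: 18.15
tcp_pos: [439.6, -30.6, 300.9]
tool_rot: [[-1.0, -0.024, 0.0], [-0.024, 1.0, 0.0], [-0.0, 0.0, -1.0]]
contact_force: [0.6, 0.2, -0.4]
grip_width: 0.501
grasp_force: 0.0
```

Run:
```python
from h import *
im,d=snap('top');W=cloud('top',d);m=mask(im,105,125)&box(d.shape,250,150,420,320)
n,l,st,c=cv2.connectedComponentsWithStats(m.astype(np.uint8))
for i in range(1,n):
    if st[i,4]>20: P=W[l==i];print(c[i].round(1),np.nanmedian(P,0).round(1),np.nanpercentile(P[:,2],80).round(1),st[i,4])
im,d=snap('side');cv2.imwrite('pics/side4.png',cv2.resize(im[130:350,220:480],None,fx=2.6,fy=2.6,interpolation=cv2.INTER_CUBIC))
```

```text
[305.4 196.1] [628.1  30.9 106.8] 109.9 147
[357.5 201.8] [622.9 -78.8  43.4] 108.2 271
[311.3 210.2] [609.4  19.2  40.9] 43.1 63
[301.  211.2] [605.9  41.2  40.8] 42.5 22
```

View pics/side4.png

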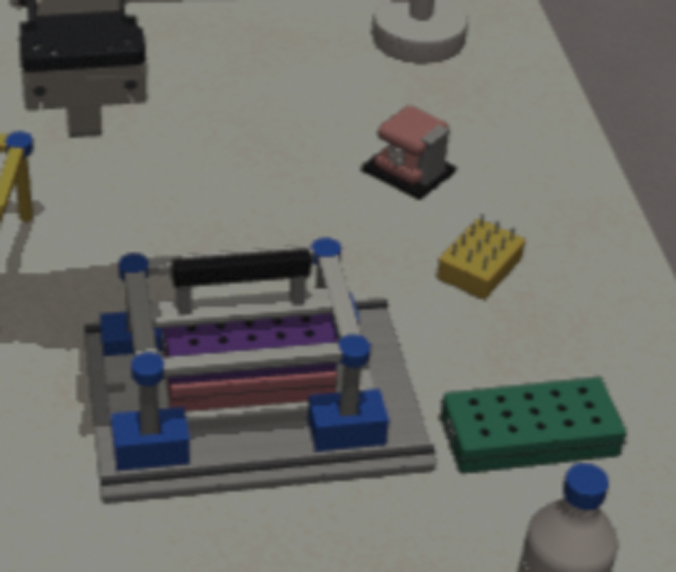

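The tier stands level with its posts in the blocks. The caps are about 108 mm up, against about 92 mm on the table, which is the 16 mm expected when fully home. The cassettes are stacked below it and the robot is clear, so I hand in.

```bash
python3 -c "
from h import *
print(manip.sign_off())"
```

```text
the job is handed in; nothing more can be done
None
```

I handed the job in at about 18 s: the purple cassette is squarely on the pink one, the upper tier is fully home in the four sockets and released, and I moved nothing else on the bench; the sign-off returned no verdict.

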